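# Nip a glued printing block in the screw press to the set force

## Robot

A 6-joint arm with a two-finger parallel gripper is mounted at the origin on the work surface. World frame = base frame: x ahead of the robot, y to its left, z up, the work surface at z = 0. Lengths are in mm, angles in degrees, forces in N, time in s.
With the tool pointing down it reaches from about 300 to 850 mm from the base axis. Payload 4.2 kg.
Tool frame: the origin (TCP) lies on the mounting face of the last link; the fingertips stand 191 mm ahead of it and the grasp point (between the pads) lies 172 mm ahead of it; z points along the fingers, y is the direction in which the jaws open and shut (so a half turn about z gives the same grasp; the last joint's range is limited). The gripper opens to 91 mm and grips with 3 to 60 N. Pads are 32 mm wide; open, the fingers measure 118 mm over their backs; the gripper's body (76 mm by 178 mm) begins 60 mm behind the grasp point.
Start: joints at [-77.865, 18.312, 89.639, -0, 72.044, -1.146], TCP at [132.093, -559.62, 404.776] pointing down, gripper open.
Joint ranges: [-177.97, 177.97], [-48.28, 115.42], [12.27, 149.76], [-77.06, 257.06], [2.81, 150.46], [-146.56, 146.56]. Speed limits (degrees/s): [147.25, 147.25, 180, 180, 180, 180].

## Interface

Orientations are given as [roll, pitch, yaw] about the fixed x, y, z axes, in that order (R = Rz(yaw) Ry(pitch) Rx(roll)).
In Python, from workcell import env gives the robot as it stands.
- The arm moves only by the shell command python3 -m handwheel 'ROWS' [FORCE]. ROWS is JSON, a list of rows, each an object with "gripper": the opening in per cent of the stroke, from 0 (shut) to 100 (fully open); "travel": the shift along the tool's x, y, z in m, a list of three; "twist": the turn about the tool's z in rad. In form: [{"gripper": gripper, "travel": [x, y, z], "twist": twist}, ...]. A call has 1 to 5 rows; each row shifts and turns the commanded pose from where the row before left it, along the tool's axes as they then stand; what a row does not reach is not made up. A row lasts 1/12 s, in which the tool goes at most 41.7 mm and 7.16 degrees, less where a joint would pass 70% of its speed; a pose out of reach is approached as far as the arm can. A call with a gripper value outside its range is refused whole. The fingers move at their own pace and stop on an object; FORCE is the grip in N (left out, the last holds). Time passes only in rows, so rows that do not move let the fingers close. It gives the time, the measured TCP pose, the force and the opening at its end, in the units of the state.
- env.state(): the state, without advancing time (a new reading comes with each control period).
- env.grab_frame(name): name is "scene" or "top"; returns a dict with "frame" (480x640x3 uint8, red, green, blue), "intrinsics" (3x3 intrinsics, pixels), "extrinsics" (4x4, takes a point from camera to world coordinates). Camera axes: x right, y down, z forward; pixel columns grow to the right and rows downward; lengths in mm; the calibration is good to about 2 mm. A picture is of the moment at which its call begins. There is no depth.
- env.job_done(): hands the job in, once; it reports no verdict.
Trained networks look in the newest picture that a camera, given by its name, has taken for a name from the list of things; names that differ only in an ending like _2 or _b are one class to them, and where a whole thing is asked for, a point or a joint stands for the part that bears it (a point fixed in the world has none). Each returns a list of dicts, best first, with "confidence" (0 to 1); they miss things now and then, are a little off and sometimes report something else, mostly with a low value. They report only what shows in the picture. A call takes as long as a camera call. They do not tell look-alikes from the thing itself.
- env.trace(camera, thing): "pixels" (480x640 bool, what is visible of it) and "uv" ([column, row] in pixels, amid what is visible of it).
- env.pinpoint(camera, thing): "uv" ([column, row] in pixels: a listed point, or the origin of a listed thing).
The state is a dict: "time_s": time; "qpos": joint angles; "qvel": joint speeds; "effort": joint torques, N m; "ee_pos": TCP position; "ee_rot": TCP orientation; "force": force on the tool from outside, world axes, zero at the start; "torque": the same for the moment, N m; "gripper_width": finger opening in mm.
Only numpy, scipy, OpenCV 4.12 (cv2) and the standard library are available. Lean on these libraries where they do the work, as an engineer would, in place of code of your own. Each camera call takes 0.05 s, during which the arm holds its last target. There are 200 camera calls.

## Task

Put the freshly glued printing block into the little screw press, dark face up, and slide it home against the back stop so that it lies square and central under the pressure plate. Then turn the T-handle clockwise to bring the plate down and tighten until the indicator tab pops out of the left end of the crosshead; stop there, as more squeeze would starve the glue joint. Leave it clamped, let go, and leave the other things on the table alone.

Things in the scene. Friction and masses are not known exactly. Their poses are not given: they have to be found in the camera images.
- block: The printing block: 120 (its x) x 56 (its y) x 24 mm, an 18 mm pale plywood base with a 6 mm dark wood face glued on top, about 0.11 kg. Origin at the centre of its underside, z up. It starts flat on the table, left of the press.
- press_seat (a point): The small bench screw press, bolted down. This point lies at table height under the screw's vertical axis; x points from the open loading side (front, towards the robot) to the back stop, y to the left, z up. Green base plate x -130 to +80, y +-103 mm, 16 mm high. Two steel columns 25 mm thick at x 0, y +-75 mm.
- stop_face (a point): Middle of the front face of the back stop, a steel bar 90 mm wide whose top is 48 mm above the table, 60 mm behind the screw axis: a block whose end touches it is central along x. Axes as press_seat. In front of it lies the bed board, plywood, x -123 to +57, y +-48 mm about the screw axis; its packing differs, so its top is somewhere 24 to 26 mm above the table: feel for it.
- crosshead (a point): Centre of the green crosshead bridging the columns: 44 (x) x 190 (y) x 44 mm, 106 to 150 mm above the table (the column nuts on it reach 165 mm, the 38 mm brass nut flange round the screw 164 mm). The block can only go in from the front, under it; a hand cannot pass beneath, so push it the last way. Axes as press_seat.
- plate: Steel pressure plate, 80 (x) x 52 (y) x 10 mm, at the lower end of the screw. Origin at the centre of its underside, axes as the press. It does not turn. It starts 1.5 to 7.5 mm above the height of the placed block's top; the screw carries it down 22 mm per turn of the handle.
- handle_grip (a point): Centre of the T-handle on the screw: aluminium bar 100 (its y) x 14 (its x) x 22 mm tall on a 13 mm stem, about 198 mm above the table. Turns about the vertical. It sinks with the plate; once the plate bears on the block it stays level and the sprung nut (brass flange) lifts instead. Let the hand follow it: pulling up or pressing down falsifies the clamping force.
- handle (a joint): Angle of the T-handle, rad, growing as it tightens (clockwise from above). At 0 the bar lies along the press's y. It takes 0.14 N m to turn free, about 0.23 N m at the set force, and stays where it is left.
- tab (a joint): Travel of the indicator tab, m: 0 latched, 0.012 popped. Brass, 18 mm wide, 8 mm thick, in the left (+y) end face of the crosshead, 128 mm above the table; stands out 3 mm latched, 15 mm popped. It pops at once when the plate presses with about 30 N (nut lifted 2.5 mm); the nut spring is 6 N per mm, so 0.5 rad more turn brings nearly 40 N, and more than that spoils the joint.
- offcut: Bystander: a plain plywood offcut 60 x 44 x 18 mm, shorter and thinner than the printing block; leave it alone.
- mug: Bystander: a white mug, 80 mm across, 85 mm tall.
- glue: Bystander: a white glue bottle, 52 mm across, 150 mm tall.
- ink1: Bystander: an ink jar 56 mm across, 60 mm tall.
- ink2: Bystander: another ink jar 56 mm across, 60 mm tall.
- bowl: Bystander: a white water bowl 150 mm across, 55 mm tall.
- brayer: Bystander: an ink roller with a wooden handle, about 170 mm long, 35 mm tall.
- brush: Bystander: a loose paint brush 190 mm long.
Things that resemble listed ones, but are neither listed nor needed, are in the scene too. Leave any pink look-alike of the block alone.

How it is judged:
By the outcome, as a careful person would: the job done as asked, in the order asked, and still so for the second after the job is handed in, with the robot touching nothing.
It also fails if it takes over 67 s, if anything falls off the work surface, if the arm or the gripper's body presses on something with over 40 N, if the wrist force passes 120 N, or if a joint passes its speed limit or range.

## Working session

There is one attempt and no reset: what is moved stays moved. The work goes in short steps, Python scripts to look and compute and a shell command to move; the robot and the scene stay as the last step left them, time stands still between calls to the robot, and variables do not carry over. Pictures are saved under pics/ and viewed, about 8 in all and at most 12, crops included, and the job is handed in when it is done.

```bash
mkdir -p pics; cat > h.py <<'E'
import numpy as np, cv2
from workcell import env
def grab(n,f=None):
    d=env.grab_frame(n)
    if f: cv2.imwrite('pics/'+f,cv2.cvtColor(d['frame'],cv2.COLOR_RGB2BGR))
    return d
def ray(d,uv):
    K=np.array(d['intrinsics']);T=np.array(d['extrinsics'])
    r=T[:3,:3]@np.linalg.solve(K,[uv[0],uv[1],1.]);return T[:3,3],r/np.linalg.norm(r)
def onz(d,uv,z):
    o,r=ray(d,uv);return o+r*(z-o[2])/r[2]
def tri(d1,u1,d2,u2):
    o1,a=ray(d1,u1);o2,b=ray(d2,u2)
    s=np.linalg.lstsq(np.c_[a,-b],o2-o1,rcond=None)[0]
    p,q=o1+a*s[0],o2+b*s[1];return (p+q)/2,np.linalg.norm(p-q)
def proj(d,p):
    T=np.linalg.inv(np.array(d['extrinsics']));c=T[:3,:3]@np.array(p)+T[:3,3];u=np.array(d['intrinsics'])@c;return u[:2]/u[2]
E
python3 - <<'E'
from h import *
np.set_printoptions(precision=1,suppress=True)
a=grab('scene','s0.png');b=grab('top','t0.png')
for n,d in(('scene',a),('top',b)):
    print(n,np.array(d['extrinsics'])[:3,3],d['intrinsics'][0][0])
    for t in 'block press_seat stop_face crosshead plate handle_grip tab offcut'.split():
        print(t,[(np.round(x['uv'],1),round(x['confidence'],2)) for x in env.pinpoint(n,t)[:4]])
print(env.state())
E
```

```text
scene [1777.9    0.5 1282.1] 588.8089099535944
block [(array([378.7, 255.9]), 0.77), (array([176. , 258.4]), 0.66), (array([325. , 254.3]), 0.61), (array([427.3, 248.7]), 0.6)]
press_seat []
stop_face []
crosshead [(array([244.2, 267.2]), 0.85), (array([241.9, 250.5]), 0.52), (array([384.9, 293. ]), 0.43)]
plate [(array([245.3, 288.9]), 0.74)]
handle_grip [(array([240. , 251.5]), 0.53)]Traceback (most recent call last):
  File "<stdin>", line 7, in <module>
ValueError: it knows: block, bowl, brayer, brush, crosshead, glue, handle_grip, ink, mug, offcut, plate, press_seat, stop_face
```

```bash
python3 - <<'E'
import cv2,numpy as np
cv2.imwrite('pics/st0.png',np.vstack([cv2.resize(cv2.imread(f'pics/{c}0.png'),None,fx=1,fy=1) for c in 'st'])[:,:])
E
```

```text
(no output)
```

View pics/s0.png

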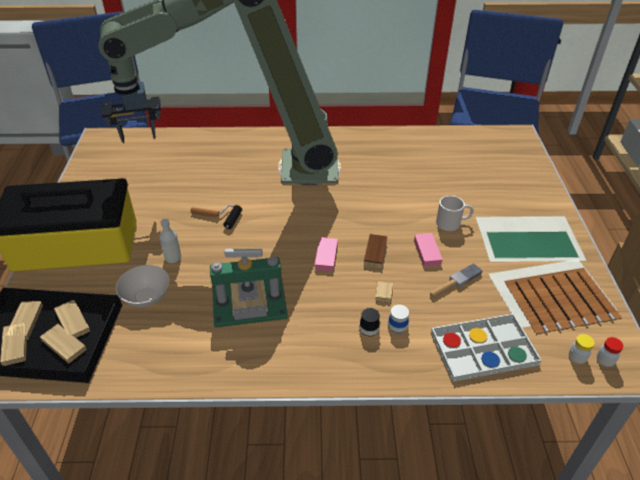

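View pics/t0.png

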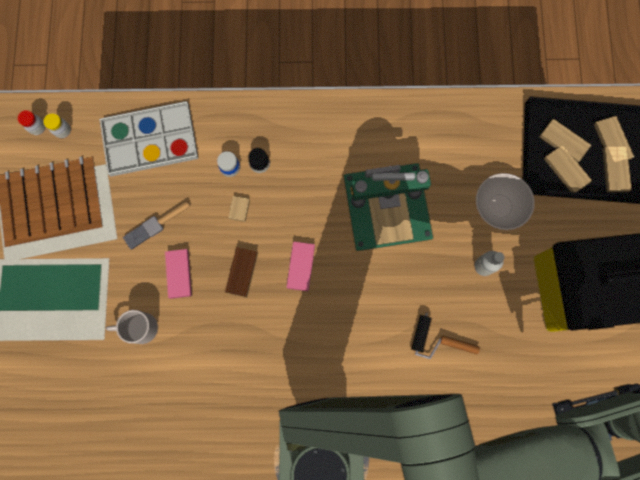

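The scene view shows the dark block at about (376,250) and pink look-alikes at (326,254) and (428,249). The press is at (247,290). In the top view the dark block is at (241,270), the pinks at (301,265) and (178,273), the offcut at (239,207), and the press at (390,207), with its handle bar at about (393,176). I choose the dark-faced one. Next I measure it.

```bash
python3 - <<'E'
from h import *
np.set_printoptions(precision=1,suppress=True)
a=grab('scene');b=grab('top')
D={'scene':a,'top':b}
for n,d in D.items():
    print(n,np.array(d['extrinsics'])[:3,3],d['intrinsics'][0][0])
    for t in 'block press_seat stop_face crosshead plate handle_grip'.split():
        print(t,[(np.round(x['uv'],1),round(x['confidence'],2)) for x in env.pinpoint(n,t)[:4]])
# block: dark mask near
def mask(d,c,thing):
    r=[x for x in env.trace(*c[:1],thing) if np.hypot(*(np.array(x['uv'])-c[1]))<20]
    return r[0]['pixels'] if r else None
ms=mask(a,('scene',(376,250)),'block'); mt=mask(b,('top',(241,270)),'block')
for n,m in(('scene',ms),('top',mt)):
    if m is None: print(n,None);continue
    c=max(cv2.findContours(m.astype(np.uint8),0,2)[0],key=cv2.contourArea)
    r=cv2.minAreaRect(c);box=cv2.boxPoints(r);print(n,m.sum(),r)
    if n=='top':
        p=np.array([onz(b,u,24)for u in box]);print(p);print(np.linalg.norm(np.diff(p,axis=0),axis=1))
for n,d in D.items():
    m=env.trace(n,'handle_grip')
    for x in m[:2]:
        c=max(cv2.findContours(x['pixels'].astype(np.uint8),0,2)[0],key=cv2.contourArea)
        print(n,'handle',x['confidence'],x['uv'],cv2.minAreaRect(c))
ca=a['frame'][150:330,190:400 if 0 else 400];cb=b['frame'][150:300,215:445]
A=cv2.resize(a['frame'][215:335,195:400],None,fx=3.6,fy=3.6,interpolation=2)
B=cv2.resize(b['frame'][155:300,215:445],None,fx=3.2,fy=3.2,interpolation=2)
cv2.imwrite('pics/a1.png',A[...,::-1]);cv2.imwrite('pics/b1.png',B[...,::-1])
E
```

```text
scene [1777.9    0.5 1282.1] 588.8089099535944
block [(array([326.8, 256.2]), 0.85), (array([426.4, 248.6]), 0.78), (array([374.7, 253.7]), 0.73)]
press_seat []
stop_face [(array([251.5, 303.8]), 0.75)]
crosshead [(array([245.3, 267.1]), 0.78), (array([384.4, 295.8]), 0.68)]
plate [(array([245.7, 293.4]), 0.59)]
handle_grip [(array([457. , 284.2]), 0.58), (array([240.9, 252.6]), 0.55)]
top [ 242.9  -19.7 1588.7] 616.2431592880441
block [(array([242.7, 273.4]), 0.65), (array([179.9, 272.5]), 0.64), (array([300.6, 265.1]), 0.55)]
press_seat []
stop_face [(array([381.2, 174.4]), 0.91)]
crosshead [(array([392.9, 184.3]), 0.83)]
plate [(array([385.1, 191.3]), 0.81)]
handle_grip [(array([392.7, 176. ]), 0.73)]
scene 604 ((375.20269775390625, 250.78378295898438), (19.72787857055664, 32.057804107666016), 9.462322235107422)
top 1145 ((241.3540802001953, 271.51287841796875), (24.27383041381836, 48.54766082763672), 13.392498016357422)
[[410.6 244.5  24. ]
 [532.5 218.2  24. ]
 [517.2 157.   24. ]
 [395.7 184.1  24. ]]
[124.7  63.1 124.4]
scene handle 0.63 [240.7, 252.0] ((243.5, 253.5), (9.0, 37.0), 90.0)
top handle 0.76 [393.3, 178.0] ((393.0, 176.5), (7.0, 42.0), 90.0)
top handle 0.51 [388.6, 195.4] ((391.0057373046875, 205.53758239746094), (79.22179412841797, 85.15202331542969), 81.25383758544922)
```

View pics/b1.png

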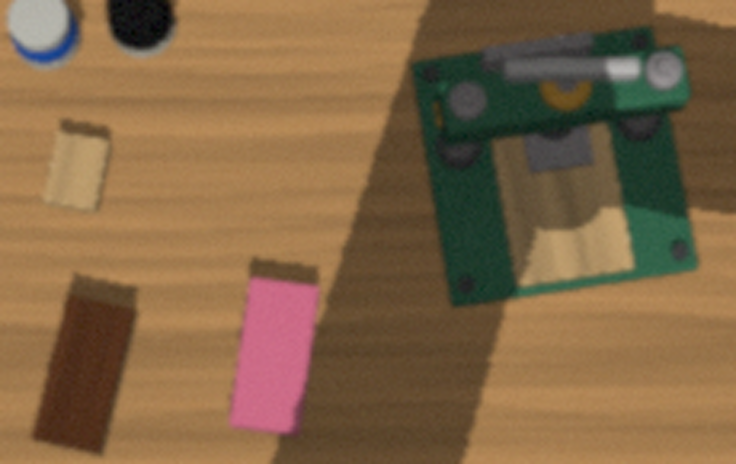

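View pics/a1.png

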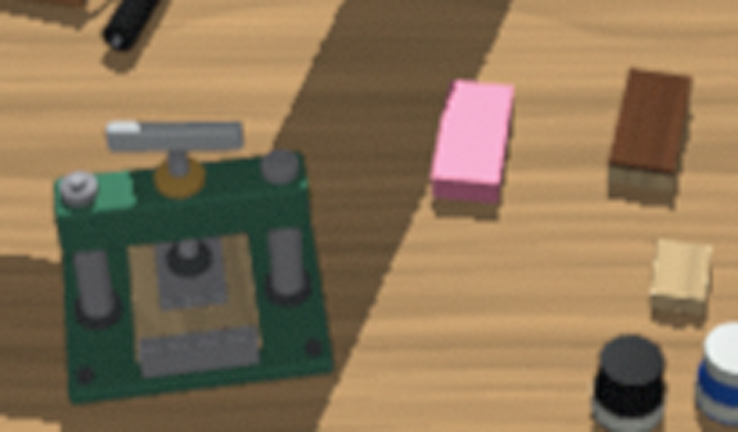

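Dark-faced block confirmed: pale base, dark top, unlike the two pink ones and the short offcut. Its corners in the top crop are (70,293), (136,308), (103,453) and (33,438). The press's base corners and handle are clear, so I fit the poses from corners in both views.

```bash
cat >> h.py <<'E'
from scipy.optimize import least_squares
def W(q,l):
    c,s=np.cos(q[2]),np.sin(q[2]);l=np.array(l,float)
    return np.array([q[0]+c*l[0]-s*l[1],q[1]+s*l[0]+c*l[1],l[2]+(q[3] if len(q)>3 else 0)])
def fit(obs,q0):
    f=lambda q:np.concatenate([proj(d,W(q,l))-u for d,l,u in obs])
    return least_squares(f,q0,loss='soft_l1')
E
python3 - <<'E'
from h import *
np.set_printoptions(precision=2,suppress=True)
a=grab('scene');b=grab('top')
t=lambda x,y:np.array([x/3.2+215-.35,y/3.2+155-.35]); s=lambda x,y:np.array([x/3.6+195-.35,y/3.6+215-.35])
P=[(b,(-130,103,16),t(453,306)),(b,(-130,-103,16),t(697,268)),(b,(80,103,16),t(413,63)),(b,(80,-103,16),t(651,27)),
(b,(-123,48,25),t(519,285)),(b,(-123,-48,25),t(634,268)),
(a,(80,-103,16),s(70,390)),(a,(80,103,16),s(330,362)),(a,(-22,95,150),s(303,152)),(a,(60,45,48),s(257,328)),(a,(60,-45,48),s(138,344)),
(a,(0,0,150),None)][:-1]
for Z in (0,1):
    r=fit(P,[600,-170,.15]+[0]*Z);print('press',r.x,np.rad2deg(r.x[2]));print(r.fun.reshape(-1,2).T)
for only in ((a,b),(b,)):
    B=[(b,(60,28,24),t(70,293)),(b,(60,-28,24),t(136,308)),(b,(-60,-28,24),t(103,453)),(b,(-60,28,24),t(33,438)),
 (a,(-60,-28,24),s(630,70)),(a,(-60,28,24),s(692,78)),(a,(60,28,24),s(672,172)),(a,(60,-28,24),s(610,163))]
    B=[o for o in B if any(o[0] is k for k in only)]
    r=fit(B,[460,200,-.2]+([0] if len(only)>1 else []));print('block',r.x,np.rad2deg(r.x[2]));print(r.fun.reshape(-1,2).T)
# handle: top-surface ends z~209
print('handle top ends',onz(b,t(507,68),209),onz(b,t(640,69),209))
print('scene ends',onz(a,s(108,128),209),onz(a,s(242,126),209))
print('tri',tri(a,s(175,130),b,t(573,68)))
E
```

```text
press [ 659.68 -174.98    0.15] 8.528145973152137
[[-0.82  1.17 -1.53  0.42 -0.71 -0.02 -1.17  1.4  -0.24 -0.54 -0.31]
 [ 0.51  0.02 -0.5  -1.08  0.51  0.03  2.05  0.48 -0.79 -0.53 -0.96]]
press [ 659.61 -175.1     0.15   -1.58] 8.597012497782806
[[-0.73  1.17 -1.52  0.33 -0.65  0.   -1.11  1.4  -0.28 -0.53 -0.27]
 [ 0.68  0.1  -0.26 -0.91  0.66  0.15  2.43  0.79 -0.43 -0.19 -0.59]]
block [464.58 202.16  -0.22   1.42] -12.87526497117048
[[-0.64 -0.18 -0.97 -0.47 -1.11 -0.72 -0.1  -1.32]
 [-0.01 -0.14  0.06  0.05 -0.22  0.08  0.34  0.07]]
block [464.76 200.91  -0.22] -12.632250016337357
[[-0.18  0.28 -0.3   0.2 ]
 [ 0.05 -0.18  0.02  0.1 ]]
handle top ends [ 658.74 -127.97  209.  ] [ 656.93 -224.57  209.  ]
scene ends [ 660.23 -222.34  209.  ] [ 659.31 -124.6   209.  ]
tri (array([ 659.18, -175.08,  205.5 ]), np.float64(2.492278185095549))
```

```bash
cat >> h.py <<'E'
from scipy.spatial.transform import Rotation as Ro
def pose():
    s=env.state();return s,np.array(s['ee_pos']),Ro.from_euler('xyz',s['ee_rot'],degrees=True)
def plan(n,xyz=None,jaw=None):
    """rows to bring TCP to xyz (mm), with jaw axis at world angle jaw deg (mod 180)"""
    s,p,R=pose(); y=R.as_matrix()[:,1]; j=np.rad2deg(np.arctan2(y[1],y[0]))
    tw=0 if jaw is None else -((jaw-j+90)%180-90)
    print('t',round(s['time_s'],2),'p',np.round(p,1),'jaw',round(j,1),'q6',round(s['qpos'][5],1),'w',round(s['gripper_width'],1),'F',np.round(s['force'],1),'Tz',np.round(s['torque'],2),'rot',np.round(s['ee_rot'],2))
    if xyz is None: return
    d=(np.array(xyz)-p)/n
    for k in range(n):
        print(np.round(R.inv().apply(d)/1000,4).tolist(),round(np.deg2rad(tw/n),4)); R=R*Ro.from_euler('z',tw/n,degrees=True)
E
python3 - <<'E'
from h import *
# grasp at block x=-30 : world
q=(464.7,201.5,np.deg2rad(-12.7))
g=W(q,(-30,0,0));print(g)
plan(20,[g[0],g[1],300],77.3)
E
```

```text
[435.43396368 208.09538613   0.        ]
t 1.4 p [ 132.1 -559.6  404.8] jaw -76.7 q6 -1.1 w 91.5 F [ 0.3 -0.4 -0.2] Tz [-0.02  0.01 -0.01] rot [179.99   0.    13.28]
[0.0236, -0.0339, 0.0052] 0.0227
[0.0228, -0.0344, 0.0052] 0.0227
[0.022, -0.0349, 0.0052] 0.0227
[0.0212, -0.0354, 0.0052] 0.0227
[0.0204, -0.0359, 0.0052] 0.0227
[0.0196, -0.0363, 0.0052] 0.0227
[0.0188, -0.0368, 0.0052] 0.0227
[0.0179, -0.0372, 0.0052] 0.0227
[0.0171, -0.0376, 0.0052] 0.0227
[0.0162, -0.038, 0.0052] 0.0227
[0.0154, -0.0383, 0.0052] 0.0227
[0.0145, -0.0386, 0.0052] 0.0227
[0.0136, -0.039, 0.0052] 0.0227
[0.0127, -0.0393, 0.0052] 0.0227
[0.0118, -0.0395, 0.0052] 0.0227
[0.0109, -0.0398, 0.0052] 0.0227
[0.01, -0.04, 0.0052] 0.0227
[0.0091, -0.0403, 0.0052] 0.0227
[0.0082, -0.0405, 0.0052] 0.0227
[0.0073, -0.0406, 0.0052] 0.0227
```

```bash
python3 -m handwheel '[{"gripper":100,"travel":[0.0236,-0.034,0.003],"twist":0.0227},{"gripper":100,"travel":[0.0228,-0.0344,0.003],"twist":0.0227},{"gripper":100,"travel":[0.022,-0.0349,0.003],"twist":0.0227},{"gripper":100,"travel":[0.021,-0.0354,0.003],"twist":0.0227},{"gripper":100,"travel":[0.020,-0.0359,0.003],"twist":0.0227}]' 30
python3 -m handwheel '[{"gripper":100,"travel":[0.0196,-0.0363,0.005],"twist":0.0227},{"gripper":100,"travel":[0.0188,-0.0368,0.005],"twist":0.0227},{"gripper":100,"travel":[0.018,-0.0372,0.005],"twist":0.0227},{"gripper":100,"travel":[0.017,-0.0376,0.005],"twist":0.0227},{"gripper":100,"travel":[0.016,-0.038,0.005],"twist":0.0227}]'
python3 -m handwheel '[{"gripper":100,"travel":[0.0154,-0.0383,0.005],"twist":0.0227},{"gripper":100,"travel":[0.0145,-0.0386,0.005],"twist":0.0227},{"gripper":100,"travel":[0.0136,-0.039,0.005],"twist":0.0227},{"gripper":100,"travel":[0.0127,-0.039,0.005],"twist":0.0227},{"gripper":100,"travel":[0.0118,-0.0395,0.005],"twist":0.0227}]'
python3 - <<'E'
from h import *
plan(6,[435.4,208.1,290],77.3)
E
```

```text
time_s: 1.82
ee_pos: [207.4, -365.8, 389.6]
ee_rot: [180.0, -0.0, 6.7]
force: [2.1, -0.3, 0.8]
gripper_width: 91.6
time_s: 2.23
ee_pos: [282.9, -173.8, 364.9]
ee_rot: [180.0, -0.1, 0.1]
force: [0.8, 0.2, 0.1]
gripper_width: 91.1
time_s: 2.65
ee_pos: [358.9, 18.1, 339.9]
ee_rot: [180.0, -0.1, -6.3]
force: [1.5, -0.7, 0.4]
gripper_width: 91.4
t 2.65 p [358.9  18.1 339.9] jaw -96.3 q6 97.3 w 91.4 F [ 1.5 -0.7  0.4] Tz [ 0.   -0.02 -0.06] rot [ 1.7999e+02 -9.0000e-02 -6.2600e+00]
[0.0092, -0.0329, 0.0083] 0.0187
[0.0086, -0.033, 0.0083] 0.0187
[0.008, -0.0332, 0.0083] 0.0187
[0.0073, -0.0333, 0.0083] 0.0187
[0.0067, -0.0335, 0.0083] 0.0187
[0.0061, -0.0336, 0.0083] 0.0187
```

```bash
python3 -m handwheel '[{"gripper":100,"travel":[0.0092,-0.033,0.0083],"twist":0.0187},{"gripper":100,"travel":[0.0086,-0.033,0.0083],"twist":0.0187},{"gripper":100,"travel":[0.008,-0.033,0.0083],"twist":0.0187},{"gripper":100,"travel":[0.0073,-0.0333,0.0083],"twist":0.0187},{"gripper":100,"travel":[0.0067,-0.0335,0.0083],"twist":0.0187}]'
python3 -m handwheel '[{"gripper":100,"travel":[0.006,-0.0336,0.0083],"twist":0.0187},{"gripper":100,"travel":[0,0,0],"twist":0}]'
python3 - <<'E'
from h import *
plan(4,[435.4,208.1,195],77.3)
b=grab('top');a=grab('scene')
A=cv2.resize(a['frame'][190:310,300:460],None,fx=3.5,fy=3.5,interpolation=2)
cv2.imwrite('pics/a2.png',A[...,::-1])
E
```

```text
time_s: 3.07
ee_pos: [422.6, 176.2, 297.9]
ee_rot: [-180.0, -0.0, -11.6]
force: [0.6, 0.1, 0.7]
gripper_width: 91.2
time_s: 3.23
ee_pos: [437.0, 210.3, 288.9]
ee_rot: [-179.8, -0.1, -12.5]
force: [0.8, 0.4, 0.1]
gripper_width: 91.4
t 3.23 p [437.  210.3 288.9] jaw -102.5 q6 126.7 w 91.4 F [0.8 0.4 0.1] Tz [ 0.06  0.   -0.01] rot [-1.7985e+02 -8.0000e-02 -1.2480e+01]
[-0.0003, 0.0007, 0.0235] 0.001
[-0.0003, 0.0007, 0.0235] 0.001
[-0.0003, 0.0007, 0.0235] 0.001
[-0.0003, 0.0007, 0.0235] 0.001
```

View pics/a2.png

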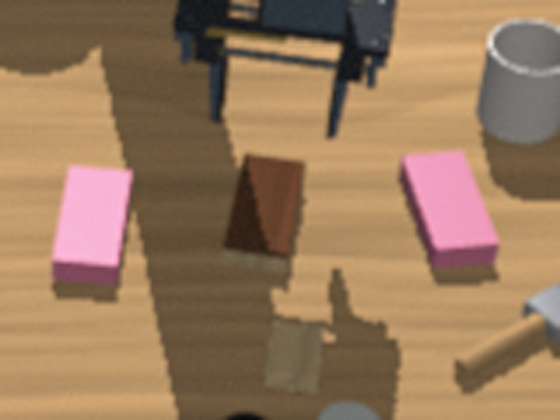

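Fingers straddle the dark block (crop ~(265,205)). Descending and gripping.

```bash
python3 -m handwheel '[{"gripper":100,"travel":[-0.0003,0.0007,0.025],"twist":0.001},{"gripper":100,"travel":[-0.0003,0.0007,0.025],"twist":0.001},{"gripper":100,"travel":[-0.0003,0.0007,0.025],"twist":0.001},{"gripper":100,"travel":[-0.0003,0.0007,0.019],"twist":0.001},{"gripper":55,"travel":[0,0,0],"twist":0}]' 25
python3 -m handwheel '[{"gripper":40,"travel":[0,0,0],"twist":0},{"gripper":40,"travel":[0,0,0],"twist":0},{"gripper":40,"travel":[0,0,0],"twist":0},{"gripper":40,"travel":[0,0,0],"twist":0}]' 25
python3 - <<'E'
from h import *
plan(1)
E
```

```text
time_s: 3.75
ee_pos: [431.4, 201.5, 193.5]
ee_rot: [179.7, 0.3, -13.0]
force: [-0.9, -0.7, -1.0]
gripper_width: 86.9
time_s: 4.08
ee_pos: [433.7, 203.6, 197.4]
ee_rot: [-179.9, -0.2, -12.9]
force: [-0.1, 1.2, 0.5]
gripper_width: 61.0
t 4.08 p [433.7 203.6 197.4] jaw -102.9 q6 126.7 w 61.0 F [-0.1  1.2  0.5] Tz [ 0.24  0.06 -0.  ] rot [-1.7988e+02 -1.6000e-01 -1.2900e+01]
```

```bash
python3 -m handwheel '[{"gripper":40,"travel":[0,0,0],"twist":0},{"gripper":40,"travel":[0,0,0],"twist":0},{"gripper":40,"travel":[0,0,0],"twist":0}]' 25
python3 -m handwheel '[{"gripper":40,"travel":[0,0,0],"twist":0},{"gripper":40,"travel":[0,0,-0.02],"twist":0},{"gripper":40,"travel":[0,0,-0.04],"twist":0},{"gripper":40,"travel":[0,0,-0.04],"twist":0},{"gripper":40,"travel":[0,0,0],"twist":0}]' 25
python3 - <<'E'
from h import *
plan(1)
a=grab('scene');b=grab('top')
A=cv2.resize(a['frame'][180:300,300:460],None,fx=3.5,fy=3.5,interpolation=2)
B=cv2.resize(b['frame'][200:320,160:320],None,fx=3.5,fy=3.5,interpolation=2)
cv2.imwrite('pics/a3.png',A[...,::-1]);cv2.imwrite('pics/b3.png',B[...,::-1])
E
```

```text
time_s: 4.33
ee_pos: [433.7, 203.8, 197.2]
ee_rot: [-179.9, -0.1, -12.9]
force: [-0.5, -0.8, 6.7]
gripper_width: 56.6
time_s: 4.75
ee_pos: [435.1, 204.4, 302.7]
ee_rot: [-179.5, -0.7, -12.9]
force: [1.7, 0.4, -0.5]
gripper_width: 56.2
t 4.75 p [435.1 204.4 302.7] jaw -102.9 q6 126.7 w 56.2 F [ 1.7  0.4 -0.5] Tz [ 0.08 -0.01  0.  ] rot [-179.52   -0.67  -12.87]
```

View pics/a3.png

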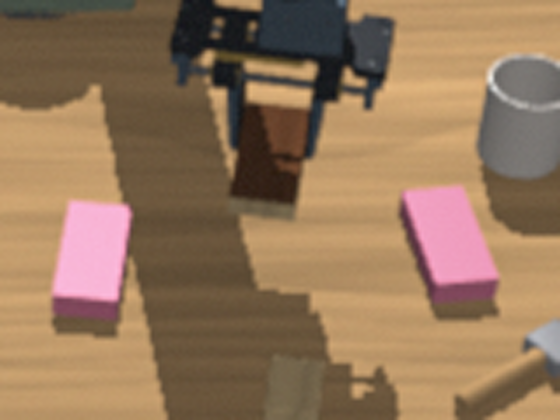

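Block is held (crop (270,150)), level, pinks untouched. I carry it to the front of the bed.

```bash
python3 - <<'E'
from h import *
g=W((659.5,-175.1,np.deg2rad(8.5)),(-138,0,0));print(g)
plan(12,[g[0],g[1],262],98.5)
E
```

```text
[ 523.01581086 -195.49769874    0.        ]
t 4.85 p [433.2 203.6 297.5] jaw -102.9 q6 126.7 w 56.3 F [-0.2 -0.6 -1.4] Tz [0.05 0.07 0.01] rot [-179.88   -0.18  -12.87]
[0.0147, 0.0308, 0.0029] -0.0311
[0.0137, 0.0312, 0.0029] -0.0311
[0.0128, 0.0316, 0.0029] -0.0311
[0.0118, 0.032, 0.0029] -0.0311
[0.0108, 0.0323, 0.0029] -0.0311
[0.0098, 0.0327, 0.0029] -0.0311
[0.0087, 0.0329, 0.0029] -0.0311
[0.0077, 0.0332, 0.0029] -0.0311
[0.0067, 0.0334, 0.0029] -0.0311
[0.0056, 0.0336, 0.0029] -0.0311
[0.0046, 0.0338, 0.0029] -0.0311
[0.0035, 0.0339, 0.0029] -0.0311
```

```bash
python3 -m handwheel '[{"gripper":40,"travel":[0.0147,0.0308,0.002],"twist":-0.0311},{"gripper":40,"travel":[0.0137,0.0312,0.002],"twist":-0.0311},{"gripper":40,"travel":[0.0128,0.0316,0.002],"twist":-0.0311},{"gripper":40,"travel":[0.0118,0.032,0.002],"twist":-0.0311},{"gripper":40,"travel":[0.0108,0.0323,0.002],"twist":-0.0311}]'
python3 -m handwheel '[{"gripper":40,"travel":[0.0098,0.0327,0.002],"twist":-0.0311},{"gripper":40,"travel":[0.0087,0.0329,0.003],"twist":-0.0311},{"gripper":40,"travel":[0.0077,0.0332,0.003],"twist":-0.0311},{"gripper":40,"travel":[0.0067,0.0334,0.003],"twist":-0.0311},{"gripper":40,"travel":[0.0056,0.0336,0.003],"twist":-0.0311}]'
python3 -m handwheel '[{"gripper":40,"travel":[0.0046,0.0338,0.003],"twist":-0.0311},{"gripper":40,"travel":[0.0035,0.0339,0.003],"twist":-0.0311},{"gripper":40,"travel":[0,0,0],"twist":0},{"gripper":40,"travel":[0,0,0],"twist":0}]'
python3 - <<'E'
from h import *
plan(3,[523.0,-195.5,234],98.5)
E
```

```text
time_s: 5.27
ee_pos: [469.8, 35.7, 284.0]
ee_rot: [180.0, 0.2, -3.9]
force: [0.6, 1.0, -1.4]
gripper_width: 56.1
time_s: 5.68
ee_pos: [507.1, -130.6, 269.7]
ee_rot: [-179.9, 0.3, 5.0]
force: [1.3, 1.4, -0.7]
gripper_width: 56.1
time_s: 6.02
ee_pos: [522.2, -196.8, 263.5]
ee_rot: [-179.9, 0.2, 8.3]
force: [-0.6, 0.9, -0.7]
gripper_width: 55.8
t 6.02 p [ 522.2 -196.8  263.5] jaw -81.7 q6 59.8 w 55.8 F [-0.6  0.9 -0.7] Tz [ 0.08  0.1  -0.  ] rot [-179.87    0.24    8.32]
[0.0004, -0.0004, 0.0098] -0.001
[0.0004, -0.0004, 0.0098] -0.001
[0.0004, -0.0004, 0.0098] -0.001
```

```bash
python3 -m handwheel '[{"gripper":40,"travel":[0.0004,-0.0004,0.011],"twist":-0.001},{"gripper":40,"travel":[0.0004,-0.0004,0.011],"twist":-0.001},{"gripper":40,"travel":[0.0,-0.0004,0.01],"twist":-0.001},{"gripper":40,"travel":[0,0,0],"twist":0},{"gripper":40,"travel":[0,0,0],"twist":0}]'
python3 - <<'E'
from h import *
plan(1)
b=grab('top');a=grab('scene')
A=cv2.resize(a['frame'][210:340,195:305],None,fx=3.6,fy=3.6,interpolation=2)
B=cv2.resize(b['frame'][150:280,335:445],None,fx=3.6,fy=3.6,interpolation=2)
cv2.imwrite('pics/ab4.png',np.hstack([A,B])[...,::-1])
E
```

```text
time_s: 6.43
ee_pos: [523.1, -193.3, 232.7]
ee_rot: [-179.9, 0.1, 8.7]
force: [-0.2, 0.4, -1.3]
gripper_width: 56.1
t 6.43 p [ 523.1 -193.3  232.7] jaw -81.3 q6 59.8 w 56.1 F [-0.2  0.4 -1.3] Tz [-0.01  0.09 -0.01] rot [-1.7992e+02  1.4000e-01  8.7500e+00]
```

View pics/ab4.png

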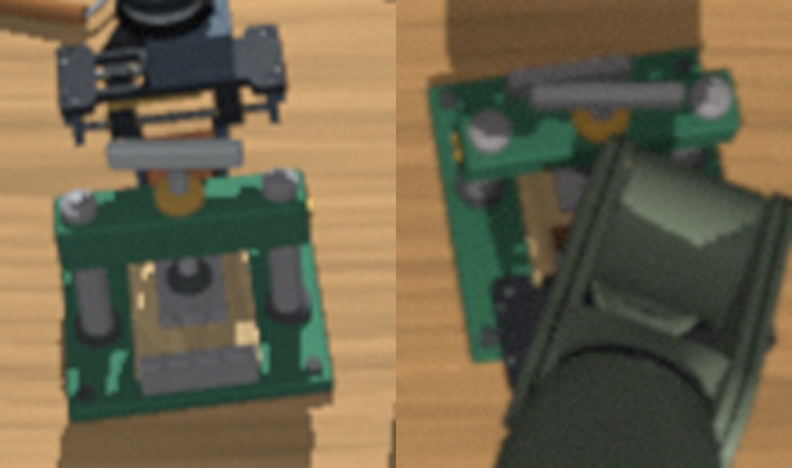

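```bash
python3 -m handwheel '[{"gripper":40,"travel":[0,0,0.006],"twist":0},{"gripper":40,"travel":[0,0,0],"twist":0}]'
for i in 1 2 3 ; do python3 -m handwheel '[{"gripper":40,"travel":[0,0,0.0015],"twist":0},{"gripper":40,"travel":[0,0,0],"twist":0}]'|grep -E 'pos|force'; done
```

```text
time_s: 6.7
ee_pos: [523.3, -194.1, 227.5]
ee_rot: [-180.0, 0.0, 8.7]
force: [-0.4, 0.3, -0.5]
gripper_width: 56.2
ee_pos: [523.4, -194.3, 226.3]
force: [-0.7, 0.3, 0.1]
ee_pos: [523.4, -194.3, 224.9]
force: [0.4, 0.2, -1.1]
ee_pos: [523.4, -194.3, 223.3]
force: [0.6, 0.1, -0.4]
```

```bash
for i in 1 2 ; do python3 -m handwheel '[{"gripper":40,"travel":[0,0,0.001],"twist":0},{"gripper":40,"travel":[0,0,0],"twist":0}]'|grep -E 'pos|force'; done
python3 -c "
from h import *
plan(1)"
```

```text
ee_pos: [523.4, -194.3, 222.3]
force: [0.4, 0.3, -1.8]
ee_pos: [523.5, -194.3, 221.6]
force: [0.3, 0.1, -0.0]
t 7.53 p [ 523.5 -194.3  221.6] jaw -81.3 q6 59.8 w 56.2 F [ 0.3  0.1 -0. ] Tz [0.04 0.02 0.03] rot [ 1.7999e+02 -1.0000e-02  8.6700e+00]
```

```bash
for i in 1 2 ; do python3 -m handwheel '[{"gripper":40,"travel":[0,0,0.001],"twist":0},{"gripper":40,"travel":[0,0,0],"twist":0},{"gripper":40,"travel":[0,0,0],"twist":0}]'|grep -E 'pos|force'; done
python3 -c "
from h import *
plan(1)"
```

```text
ee_pos: [523.5, -194.3, 221.5]
force: [-2.7, 0.5, 7.2]
ee_pos: [523.4, -194.3, 221.4]
force: [-3.8, 1.7, 12.8]
t 8.03 p [ 523.4 -194.3  221.4] jaw -81.3 q6 59.8 w 56.1 F [-3.8  1.7 12.8] Tz [0.51 0.59 0.07] rot [ 1.7997e+02 -5.0000e-02  8.6700e+00]
```

```bash
python3 -m handwheel '[{"gripper":40,"travel":[0,0,-0.0012],"twist":0},{"gripper":40,"travel":[0.006,0.0003,0],"twist":-0.0005},{"gripper":40,"travel":[0.008,0.0003,0],"twist":-0.0005},{"gripper":40,"travel":[0.008,0.0003,0],"twist":-0.0005},{"gripper":40,"travel":[0.006,0.0002,0],"twist":-0.0005}]'
python3 -m handwheel '[{"gripper":40,"travel":[0.008,0,0],"twist":0},{"gripper":40,"travel":[0.008,0,0],"twist":0},{"gripper":40,"travel":[0.006,0,0],"twist":0},{"gripper":40,"travel":[0,0,0],"twist":0}]'
python3 - <<'E'
from h import *
plan(1)
b=grab('top');a=grab('scene')
A=cv2.resize(a['frame'][210:340,195:305],None,fx=3.6,fy=3.6,interpolation=2)
B=cv2.resize(b['frame'][150:280,335:445],None,fx=3.6,fy=3.6,interpolation=2)
cv2.imwrite('pics/ab5.png',np.hstack([A,B])[...,::-1])
E
```

```text
time_s: 8.45
ee_pos: [551.3, -191.2, 221.5]
ee_rot: [180.0, 0.1, 8.8]
force: [-5.9, -0.5, 10.8]
gripper_width: 56.3
time_s: 8.78
ee_pos: [574.0, -187.7, 221.6]
ee_rot: [180.0, -0.0, 8.8]
force: [-1.4, 0.2, 6.6]
gripper_width: 56.4
t 8.78 p [ 574.  -187.7  221.6] jaw -81.2 q6 62.0 w 56.4 F [-1.4  0.2  6.6] Tz [0.27 0.21 0.04] rot [ 1.7996e+02 -5.0000e-02  8.8100e+00]
```

View pics/ab5.png

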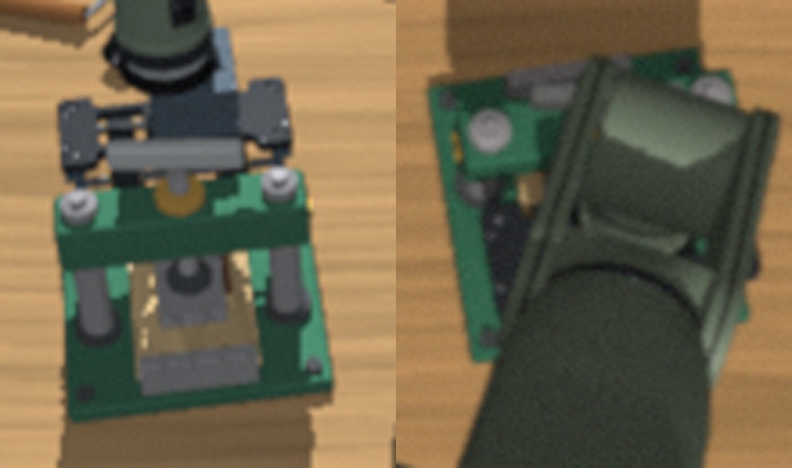

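```bash
python3 - <<'E'
from h import *
a=grab('scene')
q=(659.5,-175.1,np.deg2rad(8.5)); k=10;o=np.array([225,272])
I=cv2.resize(a['frame'][272:325,225:275],None,fx=k,fy=k,interpolation=cv2.INTER_CUBIC)
J=I.copy()
def pl(pts,c):
    u=np.array([(proj(a,W(q,p))-o+.5)*k for p in pts]).astype(np.int32);cv2.polylines(J,[u],True,c,1)
bx=lambda x0,x1,h,z:[(x0,h,z),(x1,h,z),(x1,-h,z),(x0,-h,z)]
pl(bx(-123,57,48,24.5),(255,255,0));pl(bx(-115,5,28,48.5),(255,0,0));pl(bx(-40,40,26,63),(0,255,255));pl(bx(60,76,45,48),(255,0,255))
cv2.imwrite('pics/ov.png',cv2.resize(np.hstack([I,J]),(800,424))[...,::-1])
E
```

```text
(no output)
```

View pics/ov.png

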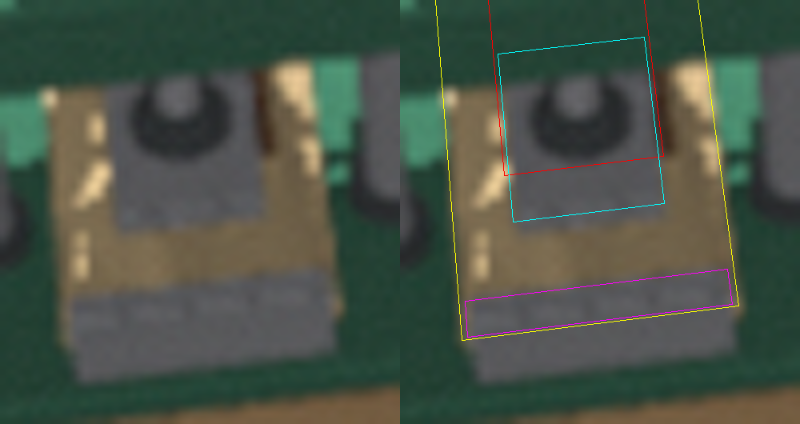

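The overlay shows the block's dark edge about 3 mm towards +y of centred relative to the plate; no dark shows on the other side. I shift it 3 mm to the right and go on.

```bash
python3 -m handwheel '[{"gripper":40,"travel":[0.006,0.0012,0],"twist":0},{"gripper":40,"travel":[0.006,0.0012,0],"twist":0},{"gripper":40,"travel":[0.004,0.0006,0],"twist":0},{"gripper":40,"travel":[0,0,0],"twist":0},{"gripper":40,"travel":[0,0,0],"twist":0}]'
python3 - <<'E'
from h import *
plan(1)
a=grab('scene');f=a['frame']
q=(659.5,-175.1,np.deg2rad(8.5))
for v in range(282,300,2):
    print(v,' '.join('%d,%d,%d'%tuple(f[v,u]) for u in list(range(235,243))+[999]+list(range(255,265)) if u<640))
for p in [(21,28,48.5),(21,-28,48.5),(-15,28,48.5),(-15,-28,48.5),(40,26,63),(-15,26,63),(-15,-26,63)]: print(p,proj(a,W(q,p)))
E
```

```text
time_s: 9.35
ee_pos: [589.7, -188.3, 221.6]
ee_rot: [180.0, -0.0, 8.8]
force: [-2.8, 0.4, 6.4]
gripper_width: 56.4
t 9.35 p [ 589.7 -188.3  221.6] jaw -81.2 q6 62.4 w 56.4 F [-2.8  0.4  6.4] Tz [0.34 0.35 0.11] rot [ 1.7999e+02 -2.0000e-02  8.8000e+00]
282 58,70,54 54,68,52 48,63,52 53,69,62 62,76,71 66,78,73 65,77,73 63,72,69 87,85,87 82,74,70 91,78,57 132,114,84 179,156,116 207,181,135 220,190,142 221,190,142 190,173,130 98,137,107
284 122,107,79 112,96,73 90,77,64 80,76,76 87,87,89 84,85,87 72,73,76 52,53,55 86,87,90 83,78,77 86,71,54 108,92,70 149,128,96 202,175,130 218,189,141 222,192,144 197,181,135 126,154,120
286 123,106,80 122,106,78 104,91,69 76,72,71 85,84,87 78,80,82 57,59,60 41,44,44 85,85,89 76,72,74 79,67,53 104,90,66 151,131,99 201,174,130 214,186,138 221,192,143 218,192,145 177,174,136
288 123,106,79 120,104,77 108,93,71 80,73,68 85,85,89 82,82,85 64,64,67 44,47,48 84,84,87 77,75,77 75,64,51 98,84,63 133,115,85 170,148,111 194,168,125 219,189,142 227,199,147 198,183,137
290 124,108,81 149,129,96 151,129,97 90,81,69 82,83,88 85,85,88 82,83,85 66,66,70 85,86,87 84,82,8
[... 415 characters left out ...]
,135,101 210,183,135 200,174,130
296 153,133,99 185,161,118 166,144,107 114,99,78 86,81,78 84,85,87 85,86,89 85,85,87 92,93,96 89,89,92 89,85,84 99,88,73 110,97,72 107,92,70 106,93,70 108,93,70 116,99,75 119,102,76
298 208,181,134 234,207,155 207,178,133 124,110,86 94,88,82 90,90,93 93,93,96 86,87,90 89,89,92 92,91,93 96,94,87 107,96,81 114,99,73 111,95,73 106,93,69 107,94,69 108,93,70 113,99,73
(21, 28, 48.5) [257.98775294 295.30710046]
(21, -28, 48.5) [237.90521508 297.71458147]
(-15, 28, 48.5) [256.84519108 285.91922587]
(-15, -28, 48.5) [237.07328496 288.25264802]
(40, 26, 63) [257.54071854 296.98065126]
(-15, 26, 63) [255.79529774 282.51095422]
(-15, -26, 63) [237.32532228 284.6779736 ]
```

```bash
python3 -m handwheel '[{"gripper":40,"travel":[0,0.001,0],"twist":0},{"gripper":40,"travel":[0,0.0006,0],"twist":0},{"gripper":40,"travel":[0,0,-0.0012],"twist":0},{"gripper":65,"travel":[0,0,0],"twist":0},{"gripper":80,"travel":[0,0,0],"twist":0}]'
python3 -m handwheel '[{"gripper":85,"travel":[0,0,0],"twist":0},{"gripper":85,"travel":[0,0,0],"twist":0},{"gripper":85,"travel":[-0.015,0,0],"twist":0},{"gripper":85,"travel":[-0.03,0,0],"twist":0},{"gripper":85,"travel":[-0.03,0,0],"twist":0}]'
python3 -m handwheel '[{"gripper":85,"travel":[-0.01,0,-0.03],"twist":0},{"gripper":85,"travel":[0,-0.03,-0.02],"twist":0},{"gripper":60,"travel":[0,-0.04,0],"twist":0},{"gripper":50,"travel":[0,-0.04,0],"twist":0},{"gripper":40,"travel":[0,-0.04,0],"twist":0}]'
python3 -m handwheel '[{"gripper":40,"travel":[0,-0.04,0],"twist":0},{"gripper":40,"travel":[0,0,0],"twist":0}]'
python3 - <<'E'
from h import *
plan(1)
a=grab('scene');b=grab('top')
A=cv2.resize(a['frame'][270:330,220:280],None,fx=6.5,fy=6.5,interpolation=2)
B=cv2.resize(b['frame'][160:255,340:435],None,fx=6.5*60/95,fy=6.5*60/95,interpolation=2)
q=(659.5,-175.1,np.deg2rad(8.5)); J=cv2.resize(b['frame'][195:260,355:420],(390,390),interpolation=2)
cv2.imwrite('pics/ab6.png',np.hstack([A,J])[...,::-1])
cv2.imwrite('pics/t6.png',b['frame'][...,::-1])
E
```

```text
time_s: 9.82
ee_pos: [589.8, -189.9, 221.6]
ee_rot: [180.0, -0.0, 8.8]
force: [-0.3, 0.5, -1.0]
gripper_width: 63.5
time_s: 10.23
ee_pos: [515.2, -201.3, 221.5]
ee_rot: [180.0, -0.0, 8.9]
force: [-0.3, 0.2, 0.2]
gripper_width: 77.1
time_s: 10.65
ee_pos: [482.1, -53.6, 272.4]
ee_rot: [180.0, -0.1, 8.7]
force: [1.6, 0.4, 0.4]
gripper_width: 60.5
time_s: 10.82
ee_pos: [475.0, -10.2, 271.8]
ee_rot: [-179.9, 0.1, 9.1]
force: [-0.8, -0.3, -0.7]
gripper_width: 46.8
t 10.82 p [475.  -10.2 271.8] jaw -80.9 q6 78.2 w 46.8 F [-0.8 -0.3 -0.7] Tz [0.04 0.04 0.08] rot [-1.7987e+02  8.0000e-02  9.0900e+00]
```

View pics/ab6.png

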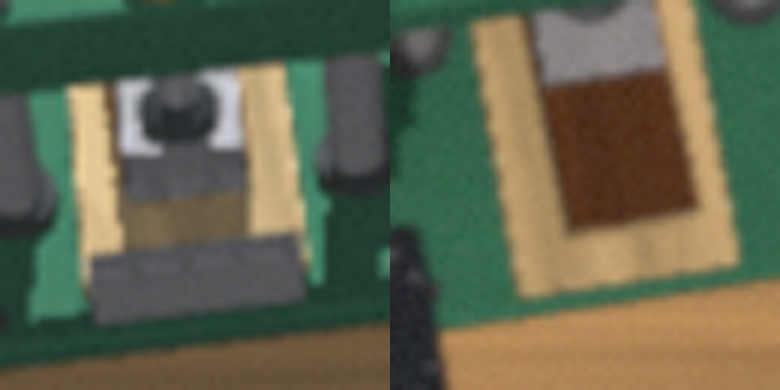

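Top crop: the block's rear corners (570,231) and (695,208) sit on the bed, whose front corners are (520,297) and (740,263). After parallax the block is within about 1 mm of central but yawed roughly 2°. A square two-finger push against the stop will straighten that.

```bash
python3 - <<'E'
from h import *
g=W((659.5,-175.1,np.deg2rad(8.7)),(-128,-3.5,0));print(g)
plan(6,[g[0],g[1],272],98.7)
E
```

```text
[ 533.50219536 -197.9211136     0.        ]
t 10.92 p [476.4 -13.9 272. ] jaw -81.0 q6 78.0 w 39.0 F [-0.2  0.6  0. ] Tz [ 0.01  0.04 -0.  ] rot [ 1.7997e+02 -2.0000e-02  8.9800e+00]
[0.0046, 0.0318, 0.0] 0.0008
[0.0046, 0.0318, 0.0] 0.0008
[0.0047, 0.0318, 0.0] 0.0008
[0.0047, 0.0318, 0.0] 0.0008
[0.0047, 0.0318, 0.0] 0.0008
[0.0047, 0.0318, 0.0] 0.0008
```

```bash
python3 -m handwheel '[{"gripper":33,"travel":[0.0046,0.0318,0],"twist":0.0008},{"gripper":33,"travel":[0.0046,0.0318,0],"twist":0.0008},{"gripper":33,"travel":[0.0046,0.0318,0],"twist":0.0008},{"gripper":33,"travel":[0.0046,0.0318,0],"twist":0.0008},{"gripper":33,"travel":[0.0046,0.0318,0],"twist":0.0008}]' 
python3 -m handwheel '[{"gripper":33,"travel":[0.0046,0.0318,0],"twist":0.0008},{"gripper":33,"travel":[0,0,0.02],"twist":0},{"gripper":33,"travel":[0,0,0.025],"twist":0},{"gripper":33,"travel":[0,0,0.007],"twist":0},{"gripper":33,"travel":[0,0,0],"twist":0}]'
python3 - <<'E'
from h import *
g=W((659.5,-175.1,np.deg2rad(8.7)),(-128,-3.5,0))
plan(1,[g[0],g[1],220],98.7)
E
```

```text
time_s: 11.33
ee_pos: [523.5, -172.1, 271.8]
ee_rot: [180.0, -0.0, 8.4]
force: [-0.3, 0.2, -0.1]
gripper_width: 29.7
time_s: 11.75
ee_pos: [531.6, -200.7, 217.6]
ee_rot: [-179.9, 0.3, 8.4]
force: [0.1, -0.3, -0.0]
gripper_width: 29.9
t 11.75 p [ 531.6 -200.7  217.6] jaw -81.6 q6 59.8 w 29.9 F [ 0.1 -0.3 -0. ] Tz [ 0.04 -0.02  0.05] rot [-179.87    0.26    8.4 ]
[0.0023, -0.0025, -0.0024] -0.0053
```

```bash
python3 -m handwheel '[{"gripper":33,"travel":[0.0,0,0],"twist":0},{"gripper":33,"travel":[0.008,0,0],"twist":-0.003},{"gripper":33,"travel":[0.008,0,0],"twist":0},{"gripper":33,"travel":[0.006,0,0],"twist":0},{"gripper":33,"travel":[0,0,0],"twist":0}]'
python3 - <<'E'
from h import *
g=W((659.5,-175.1,np.deg2rad(8.7)),(-85,-3.5,0))
plan(4,[g[0],g[1],219],98.7)
E
```

```text
time_s: 12.17
ee_pos: [556.2, -195.9, 220.9]
ee_rot: [179.9, -0.2, 8.7]
force: [0.6, 1.0, 0.2]
gripper_width: 29.8
t 12.17 p [ 556.2 -195.9  220.9] jaw -81.3 q6 60.7 w 29.8 F [0.6 1.  0.2] Tz [-0.    0.07 -0.01] rot [179.9   -0.19   8.75]
[0.0051, -0.0004, 0.0005] 0.0002
[0.0051, -0.0004, 0.0005] 0.0002
[0.0051, -0.0004, 0.0005] 0.0002
[0.0051, -0.0004, 0.0005] 0.0002
```

```bash
python3 -m handwheel '[{"gripper":33,"travel":[0.005,-0.0004,0.0004],"twist":0},{"gripper":33,"travel":[0.005,-0.0004,0.0004],"twist":0},{"gripper":33,"travel":[0.005,-0.0004,0.0004],"twist":0},{"gripper":33,"travel":[0.005,-0.0004,0.0004],"twist":0},{"gripper":33,"travel":[0,0,0],"twist":0}]'|grep -E "pos|force"
for i in 1 2 3; do python3 -m handwheel '[{"gripper":33,"travel":[0.0015,0,0],"twist":0},{"gripper":33,"travel":[0.0015,0,0],"twist":0},{"gripper":33,"travel":[0,0,0],"twist":0}]'|grep -E "pos|force"; done
python3 - <<'E'
from h import *
q=(659.5,-175.1,np.deg2rad(8.7))
s,p,R=pose();d=p[:2]-q[:2];c,sn=np.cos(q[2]),np.sin(q[2]);print('local',c*d[0]+sn*d[1],-sn*d[0]+c*d[1])
E
```

```text
ee_pos: [574.9, -191.4, 218.2]
force: [0.8, 0.3, -0.1]
ee_pos: [577.0, -191.2, 218.2]
force: [-0.6, -0.7, -0.2]
ee_pos: [580.0, -190.8, 218.3]
force: [0.2, -0.1, 0.0]
ee_pos: [583.1, -190.3, 218.3]
force: [1.2, -0.3, 0.4]
local -77.8548920189103 -3.4429415141607045
```

```bash
for i in 1 2 3; do python3 -m handwheel '[{"gripper":33,"travel":[0.001,0,0],"twist":0},{"gripper":33,"travel":[0.001,0,0],"twist":0},{"gripper":33,"travel":[0,0,0],"twist":0}]'|grep -E "pos|force"; done
python3 - <<'E'
from h import *
a=grab('scene');b=grab('top');plan(1)
A=cv2.resize(a['frame'][270:330,220:280],None,fx=6.5,fy=6.5,interpolation=2)
J=cv2.resize(b['frame'][195:260,355:420],(390,390),interpolation=2)
cv2.imwrite('pics/ab7.png',np.hstack([A,J])[...,::-1])
E
```

```text
ee_pos: [584.0, -190.1, 218.3]
force: [-4.1, -2.0, 4.0]
ee_pos: [584.7, -190.1, 218.3]
force: [-9.6, -1.9, 7.7]
ee_pos: [585.5, -190.0, 218.4]
force: [-14.8, -4.2, 10.3]
t 14.18 p [ 585.5 -190.1  218.4] jaw -81.3 q6 62.4 w 30.3 F [-13.2  -4.6  10.2] Tz [-0.73  2.24 -0.11] rot [-179.92    0.62    8.73]
```

Contact with the stop at finger position −76 mm, as expected for a block fully home. I back off and clear the view.

```bash
python3 -m handwheel '[{"gripper":33,"travel":[-0.006,0,0],"twist":0},{"gripper":33,"travel":[-0.03,0,0],"twist":0},{"gripper":33,"travel":[-0.02,0,-0.03],"twist":0},{"gripper":33,"travel":[0,0,-0.04],"twist":0},{"gripper":50,"travel":[0,0,-0.04],"twist":0}]'|grep -E "pos|force"
python3 - <<'E'
from h import *
plan(12,[520,-60,390],0)
E
```

```text
ee_pos: [532.3, -197.8, 328.6]
force: [1.1, -0.2, -0.6]
t 14.6 p [ 532.3 -197.8  328.6] jaw -81.4 q6 59.8 w 33.6 F [ 1.1 -0.2 -0.6] Tz [ 0.01 -0.1   0.02] rot [-1.7991e+02  9.0000e-02  8.6200e+00]
[0.0007, -0.0115, -0.0051] -0.1184
[0.0021, -0.0113, -0.0051] -0.1184
[0.0034, -0.011, -0.0051] -0.1184
[0.0047, -0.0106, -0.0051] -0.1184
[0.0059, -0.0099, -0.0051] -0.1184
[0.007, -0.0092, -0.0051] -0.1184
[0.008, -0.0083, -0.0051] -0.1184
[0.009, -0.0073, -0.0051] -0.1184
[0.0098, -0.0062, -0.0051] -0.1184
[0.0104, -0.005, -0.0051] -0.1184
[0.0109, -0.0037, -0.0051] -0.1184
[0.0113, -0.0024, -0.0051] -0.1184
```

```bash
python3 -m handwheel '[{"gripper":60,"travel":[0.0007,-0.0115,-0.005],"twist":-0.1184},{"gripper":60,"travel":[0.002,-0.0113,-0.005],"twist":-0.1184},{"gripper":60,"travel":[0.0034,-0.011,-0.005],"twist":-0.1184},{"gripper":60,"travel":[0.0047,-0.0106,-0.005],"twist":-0.1184},{"gripper":60,"travel":[0.006,-0.01,-0.005],"twist":-0.1184}]'|grep pos
python3 -m handwheel '[{"gripper":60,"travel":[0.007,-0.0092,-0.005],"twist":-0.1184},{"gripper":60,"travel":[0.008,-0.0083,-0.005],"twist":-0.1184},{"gripper":60,"travel":[0.009,-0.0073,-0.005],"twist":-0.1184},{"gripper":60,"travel":[0.0098,-0.006,-0.005],"twist":-0.1184},{"gripper":60,"travel":[0.0104,-0.005,-0.005],"twist":-0.1184}]'|grep pos
python3 -m handwheel '[{"gripper":60,"travel":[0.011,-0.0037,-0.005],"twist":-0.1184},{"gripper":60,"travel":[0.0113,-0.0024,-0.005],"twist":-0.1184},{"gripper":60,"travel":[0,0,0],"twist":0}]'|grep pos
python3 - <<'E'
from h import *
plan(8,[659,-175,410],0)
a=grab('scene');b=grab('top')
cv2.imwrite('pics/s8.png',a['frame'][...,::-1]);cv2.imwrite('pics/t8.png',b['frame'][...,::-1])
A=cv2.resize(a['frame'][240:330,205:295],None,fx=400/90,fy=400/90,interpolation=2)
J=cv2.resize(b['frame'][160:255,345:440],(400,400),interpolation=2)
cv2.imwrite('pics/ab8.png',np.hstack([A,J])[...,::-1])
E
```

```text
ee_pos: [528.4, -139.7, 353.7]
ee_pos: [523.2, -82.1, 378.6]
ee_pos: [521.2, -58.2, 389.3]
t 15.68 p [521.2 -58.2 389.3] jaw 0.3 q6 -8.0 w 54.5 F [0.1 0.1 0.3] Tz [-0.01 -0.13  0.01] rot [ 1.798e+02 -5.000e-02  9.029e+01]
[-0.0147, 0.0172, -0.0025] 0.0006
[-0.0147, 0.0172, -0.0025] 0.0006
[-0.0147, 0.0172, -0.0025] 0.0006
[-0.0147, 0.0172, -0.0025] 0.0006
[-0.0146, 0.0172, -0.0025] 0.0006
[-0.0146, 0.0172, -0.0025] 0.0006
[-0.0146, 0.0172, -0.0025] 0.0006
[-0.0146, 0.0172, -0.0025] 0.0006
```

View pics/ab8.png

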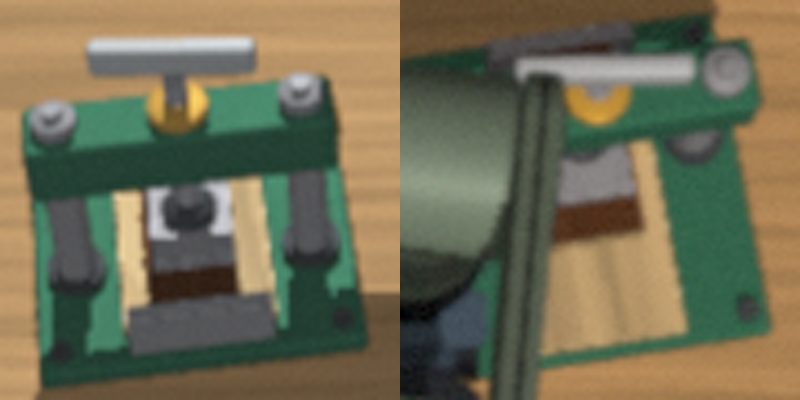

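Block is home: its dark strip fills the gap to the stop (scene crop (195,283)), square with the plate. In the top crop the rear corner is at (641,232). The gaps to the bed edges, corrected for parallax, agree to about 1 mm. The bar lies along world y, so I move onto the handle.

```bash
python3 -m handwheel '[{"gripper":60,"travel":[-0.0147,0.0172,-0.003],"twist":0.0006},{"gripper":60,"travel":[-0.0147,0.0172,-0.003],"twist":0.0006},{"gripper":60,"travel":[-0.0147,0.0172,-0.003],"twist":0.0006},{"gripper":60,"travel":[-0.0147,0.0172,-0.003],"twist":0.0006},{"gripper":60,"travel":[-0.0147,0.0172,-0.003],"twist":0.0006}]'|grep pos
python3 -m handwheel '[{"gripper":60,"travel":[-0.0147,0.0172,-0.003],"twist":0.0006},{"gripper":60,"travel":[-0.0147,0.0172,-0.003],"twist":0.0006},{"gripper":60,"travel":[-0.0147,0.0172,-0.002],"twist":0.0006},{"gripper":60,"travel":[0,0,0],"twist":0},{"gripper":60,"travel":[0,0,0],"twist":0}]'|grep pos
python3 - <<'E'
from h import *
plan(1,[659,-176,375],0)
a=grab('scene');b=grab('top')
A=cv2.resize(a['frame'][200:300,190:290],None,fx=4,fy=4,interpolation=2)
J=cv2.resize(b['frame'][130:230,345:445],(400,400),interpolation=2)
cv2.imwrite('pics/ab9.png',np.hstack([A,J])[...,::-1])
E
```

```text
ee_pos: [607.7, -134.8, 402.7]
ee_pos: [658.9, -178.9, 409.8]
t 16.62 p [ 658.9 -178.9  409.8] jaw -0.4 q6 -15.8 w 54.4 F [ 0.5 -0.4 -1. ] Tz [ 0.01 -0.12 -0.05] rot [-1.7993e+02 -2.0000e-02  8.9600e+01]
[0.0029, 0.0001, 0.0348] -0.007
```

View pics/ab9.png

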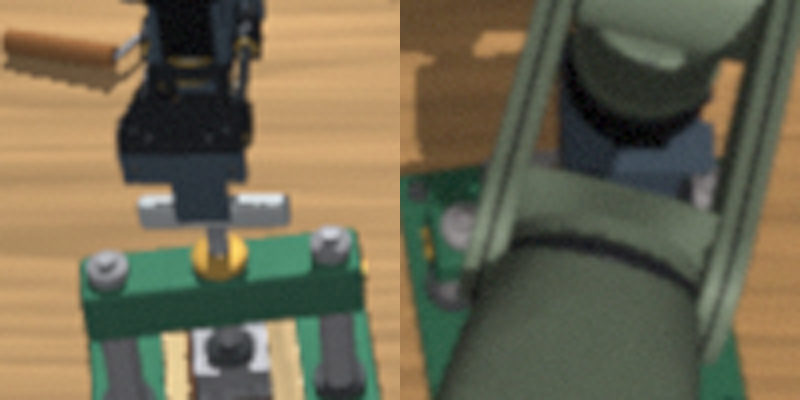

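Scene crop: the finger (204,200) is about 6 mm right (−y) of the bar centre (214,210). The latched tab is brass at (363,268) in the scene crop and (428,243) in the top crop, which are full-image pixels (281,267) and (352,191). I shift +6 mm in y, descend and close lightly.

```bash
python3 -m handwheel '[{"gripper":60,"travel":[0.003,0,0.004],"twist":0},{"gripper":60,"travel":[0.003,0,0.012],"twist":0},{"gripper":60,"travel":[0,0,0.012],"twist":0},{"gripper":45,"travel":[0,0,0.006],"twist":0},{"gripper":30,"travel":[0,0,0],"twist":0}]' 10|grep -E 'pos|force|width'
python3 -m handwheel '[{"gripper":25,"travel":[0,0,0],"twist":0},{"gripper":20,"travel":[0,0,0],"twist":0},{"gripper":10,"travel":[0,0,0],"twist":0},{"gripper":5,"travel":[0,0,0],"twist":0},{"gripper":5,"travel":[0,0,0],"twist":0}]' 10|grep -E 'pos|force|width'
cat >> h.py <<'E'
def tab():
    for n in('scene','top'):
        d=grab(n);f=d['frame']
        q=(659.5,-175.1,np.deg2rad(8.6)); o=[]
        for t in (3,15): o.append(np.round(proj(d,W(q,(0,95+t,128))),1))
        u,v=np.round(o[0]).astype(int);r=f[v-6:v+8,u-9:u+10].astype(int)
        m=(r[...,0]-r[...,2]>70)&(r[...,0]>110)
        m2=(r[...,0]>1.9*r[...,2])
        ys,xs=np.nonzero(m2);print(n,'pred',o[0],o[1],'brass',m.sum(),m2.sum(),'cols',(xs.min()+u-9,xs.max()+u-9) if len(xs) else None,'rows',(ys.min()+v-6,ys.max()+v-6) if len(xs) else None)
E
python3 - <<'E'
from h import *
plan(1);tab()
E
```

```text
ee_pos: [657.7, -170.7, 375.6]
force: [-0.4, 0.2, 0.2]
gripper_width: 44.2
ee_pos: [659.0, -171.4, 378.0]
force: [1.1, 0.4, 0.1]
gripper_width: 13.9
t 17.55 p [ 659.  -171.4  378. ] jaw -0.2 q6 -15.4 w 13.9 F [1.1 0.4 0.1] Tz [-0.12 -0.3   0.12] rot [1.7979e+02 3.0000e-02 8.9820e+01]
scene pred [280.9 267.2] [285.2 266.7] brass 137 4 cols (np.int64(281), np.int64(281)) rows (np.int64(264), np.int64(267))
top pred [350.6 191.2] [345.7 191.9] brass 48 57 cols (np.int64(342), np.int64(352)) rows (np.int64(185), np.int64(198))
```

```bash
python3 - <<'E'
from h import *
for n in('scene','top'): np.save(n+'0.npy',grab(n)['frame'])
E
cat >> h.py <<'E'
def dif():
    for n,sl in(('scene',np.s_[262:272,276:292]),('top',np.s_[186:197,340:354])):
        f=grab(n)['frame'][sl].astype(int);g=np.load(n+'0.npy')[sl].astype(int)
        dd=f-g;m=np.abs(dd).sum(2)>90
        print(n,m.sum(),'colsum',m.sum(0).tolist(),'meanRGB@',f[m].mean(0).round() if m.any() else None)
E
python3 -m handwheel '[{"gripper":5,"travel":[0,0,0.0004],"twist":0.1},{"gripper":5,"travel":[0,0,0.0004],"twist":0.1},{"gripper":5,"travel":[0,0,0.0003],"twist":0.1},{"gripper":5,"travel":[0,0,0.0003],"twist":0.1},{"gripper":5,"travel":[0,0,0],"twist":0}]' 20|grep -E 'pos|force|width'
python3 - <<'E'
from h import *
plan(1);dif()
E
```

```text
ee_pos: [659.9, -171.6, 376.6]
force: [7.2, -1.0, -0.6]
gripper_width: 13.6
t 18.17 p [ 659.9 -171.6  376.6] jaw -23.3 q6 7.8 w 13.6 F [ 7.2 -1.  -0.6] Tz [-0.18 -1.47 -0.09] rot [ 1.7961e+02 -8.0000e-02  6.6690e+01]
scene 0 colsum [0, 0, 0, 0, 0, 0, 0, 0, 0, 0, 0, 0, 0, 0, 0, 0] meanRGB@ None
top 0 colsum [0, 0, 0, 0, 0, 0, 0, 0, 0, 0, 0, 0, 0, 0] meanRGB@ None
```

```bash
python3 -m handwheel '[{"gripper":5,"travel":[-0.0013,0.0006,0],"twist":0},{"gripper":5,"travel":[-0.0012,0.0005,0.0004],"twist":0.1},{"gripper":5,"travel":[0,0,0.0003],"twist":0.1},{"gripper":5,"travel":[0,0,0.0004],"twist":0.1},{"gripper":5,"travel":[0,0,0],"twist":0}]' 20|grep -E 'pos|force|width'
python3 - <<'E'
from h import *
plan(1);dif()
E
```

```text
ee_pos: [660.6, -173.2, 375.5]
force: [10.3, 3.0, -0.6]
gripper_width: 13.9
t 18.68 p [ 660.6 -173.2  375.5] jaw -40.5 q6 24.7 w 13.9 F [10.3  3.  -0.6] Tz [ 0.51 -1.87 -0.11] rot [179.66  -0.41  49.51]
scene 0 colsum [0, 0, 0, 0, 0, 0, 0, 0, 0, 0, 0, 0, 0, 0, 0, 0] meanRGB@ None
top 0 colsum [0, 0, 0, 0, 0, 0, 0, 0, 0, 0, 0, 0, 0, 0] meanRGB@ None
```

Forces fit a grip 5 mm off the bar's centre, so the TCP must circle the screw axis. I correct for that and add 0.5 mm of tool y per 0.1 rad.

```bash
python3 -m handwheel '[{"gripper":5,"travel":[0.0014,0.0009,0],"twist":0},{"gripper":5,"travel":[0,0.0005,0.0004],"twist":0.1},{"gripper":5,"travel":[0,0.0005,0.0003],"twist":0.1},{"gripper":5,"travel":[0,0,0],"twist":0},{"gripper":5,"travel":[0,0,0],"twist":0}]' 20|grep -E 'pos|force|width'
python3 - <<'E'
from h import *
plan(1);dif()
E
```

```text
ee_pos: [662.1, -173.8, 374.8]
force: [6.4, 2.3, 0.4]
gripper_width: 13.9
t 19.2 p [ 662.1 -173.8  374.8] jaw -51.8 q6 36.1 w 13.9 F [6.4 2.3 0.4] Tz [ 0.34 -1.18 -0.12] rot [179.84  -0.3   38.2 ]
scene 0 colsum [0, 0, 0, 0, 0, 0, 0, 0, 0, 0, 0, 0, 0, 0, 0, 0] meanRGB@ None
top 0 colsum [0, 0, 0, 0, 0, 0, 0, 0, 0, 0, 0, 0, 0, 0] meanRGB@ None
```

```bash
python3 -m handwheel '[{"gripper":5,"travel":[0.0011,0.0004,0],"twist":0},{"gripper":5,"travel":[0,0.0006,0.0004],"twist":0.1},{"gripper":5,"travel":[0,0.0006,0.0003],"twist":0.1},{"gripper":5,"travel":[0,0,0],"twist":0},{"gripper":5,"travel":[0,0,0],"twist":0}]' 20|grep -E 'pos|force|width'
python3 - <<'E'
from h import *
plan(1);dif()
E
```

```text
ee_pos: [663.2, -174.5, 374.1]
force: [6.0, 2.0, 2.8]
gripper_width: 14.2
t 19.72 p [ 663.2 -174.5  374.1] jaw -63.1 q6 47.3 w 14.2 F [6.  2.  2.8] Tz [ 0.48 -0.93 -0.15] rot [179.96  -0.19  26.9 ]
scene 0 colsum [0, 0, 0, 0, 0, 0, 0, 0, 0, 0, 0, 0, 0, 0, 0, 0] meanRGB@ None
top 0 colsum [0, 0, 0, 0, 0, 0, 0, 0, 0, 0, 0, 0, 0, 0] meanRGB@ None
```

```bash
python3 -m handwheel '[{"gripper":5,"travel":[0.001,0.0002,-0.0003],"twist":0},{"gripper":5,"travel":[0,0.0006,0],"twist":0.1},{"gripper":5,"travel":[0,0.0006,0],"twist":0.1},{"gripper":5,"travel":[0,0,0],"twist":0},{"gripper":5,"travel":[0,0,0],"twist":0}]' 20|grep -E 'pos|force|width'
python3 - <<'E'
from h import *
plan(1);dif()
E
```

```text
ee_pos: [664.3, -175.5, 373.5]
force: [4.6, 2.8, 0.1]
gripper_width: 14.1
t 20.23 p [ 664.3 -175.5  373.5] jaw -74.5 q6 58.7 w 14.1 F [4.6 2.8 0.1] Tz [ 0.56 -0.93 -0.19] rot [-1.7996e+02 -4.0000e-02  1.5520e+01]
scene 0 colsum [0, 0, 0, 0, 0, 0, 0, 0, 0, 0, 0, 0, 0, 0, 0, 0] meanRGB@ None
top 0 colsum [0, 0, 0, 0, 0, 0, 0, 0, 0, 0, 0, 0, 0, 0] meanRGB@ None
```

```bash
python3 -m handwheel '[{"gripper":5,"travel":[0.0008,-0.0002,0],"twist":0},{"gripper":5,"travel":[0,0.0006,0.0003],"twist":0.1},{"gripper":5,"travel":[0,0.0006,0.0002],"twist":0.1},{"gripper":5,"travel":[0,0,0],"twist":0},{"gripper":5,"travel":[0,0,0],"twist":0}]' 20|grep -E 'pos|force|width'
python3 - <<'E'
from h import *
plan(1);dif()
E
```

```text
ee_pos: [664.8, -176.3, 373.4]
force: [2.0, 3.4, 2.2]
gripper_width: 13.8
t 20.75 p [ 664.8 -176.3  373.4] jaw -85.9 q6 70.1 w 13.8 F [2.  3.4 2.2] Tz [ 0.67 -0.32 -0.11] rot [-1.7997e+02  3.0000e-02  4.0800e+00]
scene 0 colsum [0, 0, 0, 0, 0, 0, 0, 0, 0, 0, 0, 0, 0, 0, 0, 0] meanRGB@ None
top 0 colsum [0, 0, 0, 0, 0, 0, 0, 0, 0, 0, 0, 0, 0, 0] meanRGB@ None
```

```bash
python3 -m handwheel '[{"gripper":5,"travel":[0.0004,-0.0004,-0.0003],"twist":0},{"gripper":5,"travel":[0,0.0006,0],"twist":0.1},{"gripper":5,"travel":[0,0.0006,0],"twist":0.1},{"gripper":5,"travel":[0,0,0],"twist":0},{"gripper":5,"travel":[0,0,0],"twist":0}]' 20|grep -E 'pos|force|width'
python3 - <<'E'
from h import *
plan(1);dif()
E
```

```text
ee_pos: [665.0, -177.2, 373.4]
force: [-0.6, 3.0, 3.8]
gripper_width: 14.2
t 21.27 p [ 665.  -177.2  373.4] jaw -97.4 q6 81.5 w 14.2 F [-0.6  3.   3.8] Tz [ 0.72  0.05 -0.09] rot [-1.7999e+02  1.0000e-01 -7.4200e+00]
scene 0 colsum [0, 0, 0, 0, 0, 0, 0, 0, 0, 0, 0, 0, 0, 0, 0, 0] meanRGB@ None
top 0 colsum [0, 0, 0, 0, 0, 0, 0, 0, 0, 0, 0, 0, 0, 0] meanRGB@ None
```

```bash
python3 -m handwheel '[{"gripper":5,"travel":[0,-0.0005,-0.0006],"twist":0},{"gripper":5,"travel":[0,0.0005,0],"twist":0.1},{"gripper":5,"travel":[0,0.0004,0],"twist":0.08},{"gripper":5,"travel":[0,0,0],"twist":0},{"gripper":5,"travel":[0,0,0],"twist":0}]' 20|grep -E 'pos|force|width'
python3 - <<'E'
from h import *
plan(1);dif()
E
```

```text
ee_pos: [665.0, -177.9, 373.4]
force: [-1.4, 2.0, 0.3]
gripper_width: 13.8
t 21.78 p [ 665.  -177.9  373.4] jaw -107.8 q6 91.8 w 13.8 F [-1.4  2.   0.3] Tz [ 0.48  0.21 -0.1 ] rot [ 1.7995e+02  1.2000e-01 -1.7760e+01]
scene 0 colsum [0, 0, 0, 0, 0, 0, 0, 0, 0, 0, 0, 0, 0, 0, 0, 0] meanRGB@ None
top 0 colsum [0, 0, 0, 0, 0, 0, 0, 0, 0, 0, 0, 0, 0, 0] meanRGB@ None
```

Force is near zero and the handle has stayed level for 0.4–0.55 rad. I go on in small steps.

```bash
python3 -m handwheel '[{"gripper":5,"travel":[0,0.0002,0],"twist":0.07},{"gripper":5,"travel":[0,0.0003,0],"twist":0.07},{"gripper":5,"travel":[0,0,0],"twist":0},{"gripper":5,"travel":[0,0,0],"twist":0}]' 20|grep -E 'pos|force|width'
python3 - <<'E'
from h import *
plan(1);dif()
E
```

```text
ee_pos: [664.8, -178.5, 373.4]
force: [-3.1, 1.2, -1.8]
gripper_width: 13.7
t 22.22 p [ 664.8 -178.5  373.4] jaw -115.8 q6 99.8 w 13.7 F [-3.1  1.2 -1.8] Tz [ 0.2   0.45 -0.05] rot [ 1.7992e+02  1.1000e-01 -2.5790e+01]
scene 0 colsum [0, 0, 0, 0, 0, 0, 0, 0, 0, 0, 0, 0, 0, 0, 0, 0] meanRGB@ None
top 0 colsum [0, 0, 0, 0, 0, 0, 0, 0, 0, 0, 0, 0, 0, 0] meanRGB@ None
```

```bash
python3 -m handwheel '[{"gripper":5,"travel":[-0.0004,0.0001,0.0002],"twist":0.06},{"gripper":5,"travel":[0,0.0002,0],"twist":0.06},{"gripper":5,"travel":[0,0,0],"twist":0},{"gripper":5,"travel":[0,0,0],"twist":0}]' 20|grep -E 'pos|force|width'
python3 - <<'E'
from h import *
plan(1);dif()
E
```

```text
ee_pos: [664.4, -178.8, 373.4]
force: [-2.6, -1.0, -2.3]
gripper_width: 13.8
t 22.65 p [ 664.4 -178.8  373.4] jaw -122.7 q6 106.7 w 13.8 F [-2.6 -1.  -2.3] Tz [-0.15  0.66 -0.04] rot [ 1.7989e+02  4.0000e-02 -3.2680e+01]
scene 21 colsum [0, 0, 0, 0, 0, 1, 5, 5, 6, 4, 0, 0, 0, 0, 0, 0] meanRGB@ [225. 196. 102.]
top 37 colsum [0, 0, 0, 0, 0, 0, 5, 7, 7, 8, 7, 3, 0, 0] meanRGB@ [168. 128.  54.]
```

The tab popped: brass-coloured change in both views, about 4–5 px long as predicted. I stop turning, neutralise, let go and rise straight up.

```bash
python3 -m handwheel '[{"gripper":5,"travel":[-0.0002,0,0.0003],"twist":0},{"gripper":25,"travel":[0,0,0],"twist":0},{"gripper":45,"travel":[0,0,0],"twist":0},{"gripper":60,"travel":[0,0,0],"twist":0},{"gripper":60,"travel":[0,0,0],"twist":0}]'|grep -E 'pos|force|width'
python3 -m handwheel '[{"gripper":60,"travel":[0,0,-0.01],"twist":0},{"gripper":60,"travel":[0,0,-0.03],"twist":0},{"gripper":60,"travel":[0,0,-0.03],"twist":0},{"gripper":60,"travel":[-0.03,0,-0.02],"twist":0},{"gripper":60,"travel":[-0.04,0,0],"twist":0}]'|grep -E 'pos|force|width'
python3 -m handwheel '[{"gripper":60,"travel":[-0.04,0,0],"twist":0},{"gripper":60,"travel":[-0.04,0,0],"twist":0},{"gripper":60,"travel":[-0.04,0,0],"twist":0},{"gripper":60,"travel":[0,0,0],"twist":0}, {"gripper":60,"travel":[0,0,0],"twist":0}]'|grep -E 'time|pos|force|width'
python3 - <<'E'
from h import *
dif()
a=grab('scene');b=grab('top')
for n in('scene','top'):
    for t in('handle_grip','plate','block','crosshead'): print(n,t,[(np.round(x['uv'],1).tolist(),round(x['confidence'],2)) for x in env.pinpoint(n,t)[:3]])
# rows across plate (scene) : plate / dark block edges
f=a['frame']
for v in (290,298,302,305): print(v,' '.join('%d,%d,%d'%tuple(f[v,u]) for u in list(range(232,242))+list(range(254,264))))
# bystander change vs first pictures
for n,c in(('s0','scene'),('t0','top')):
    g=cv2.imread(f'pics/{n}.png')[...,::-1].astype(int);d=(np.abs(g-(a if c=='scene' else b)['frame']).sum(2)>150).astype(np.uint8)
    k,_,st,ce=cv2.connectedComponentsWithStats(d);print(c,[(st[i,:4].tolist(),int(st[i,4])) for i in range(1,k) if st[i,4]>25])
E
```

```text
ee_pos: [665.0, -177.9, 374.2]
force: [-0.2, 1.2, -0.1]
gripper_width: 37.8
ee_pos: [607.2, -141.0, 468.7]
force: [-0.0, 0.5, 0.4]
gripper_width: 54.7
time_s: 24.0
ee_pos: [503.2, -74.2, 465.3]
force: [0.7, -0.5, 0.9]
gripper_width: 54.4
scene 31 colsum [1, 2, 5, 4, 0, 1, 5, 2, 5, 6, 0, 0, 0, 0, 0, 0] meanRGB@ [123. 113.  67.]
top 86 colsum [2, 3, 4, 1, 1, 2, 6, 11, 10, 9, 8, 8, 10, 11] meanRGB@ [118. 129. 109.]
scene handle_grip [([241.3, 253.5], 0.51)]
scene plate [([250.7, 292.8], 0.92)]
scene block [([325.9, 256.9], 0.92), ([426.5, 250.1], 0.92), ([249.0, 296.2], 0.55)]
scene crosshead [([247.5, 267.8], 0.66), ([246.5, 293.7], 0.16)]
top handle_grip [([392.1, 175.5], 0.43)]
top plate [([384.8, 192.6], 0.61)]
top block [([299.1, 269.1], 0.8), ([388.0, 194.0], 0.59)]
top crosshead [([394.2, 184.2], 0.62), ([142.4, 329.1], 0.22)]
290 229,201,148 228,203,151 227,201,149 227,201,150 193,166,122 113,89,68 146,140,142 198,199,205 191,192,198 156,155,159 195,196,203 199,201,207 197,195,196 197,184,165 201,175,131 199,171,127 196,168,126 196,170,128 204,176,132 213,185,138
298 223,198,151
[... 1598 characters left out ...]
, ([388, 128, 14, 12], 101), ([393, 159, 13, 15], 88), ([420, 160, 114, 66], 3886), ([404, 173, 11, 7], 59), ([337, 179, 49, 43], 1136), ([309, 190, 17, 33], 279), ([395, 193, 14, 32], 182), ([484, 219, 54, 112], 1598), ([337, 224, 15, 11], 49), ([384, 227, 18, 16], 221), ([378, 230, 6, 15], 45), ([326, 234, 45, 34], 809), ([226, 242, 32, 54], 1102), ([380, 247, 7, 37], 73), ([373, 248, 8, 23], 103), ([490, 253, 14, 12], 103), ([306, 277, 8, 14], 35), ([360, 283, 19, 60], 496), ([221, 292, 75, 188], 4168), ([296, 294, 15, 59], 362), ([346, 344, 29, 27], 245), ([296, 383, 344, 97], 8572), ([363, 384, 7, 11], 34), ([586, 405, 54, 17], 97), ([603, 412, 37, 30], 692), ([293, 455, 54, 25], 1015)]
```

```bash
python3 -c "
from h import *
print(env.job_done(), env.state()['time_s'])"
```

```text
the job is handed in; nothing more can be done
the job is handed in; nothing more can be done
```

The dark-faced block is clamped in the press with the indicator tab out, and I have handed the job in. It took about 24 s of robot time.

- **Placing:** I set the block on the bed, slid it under the plate, and pushed it with two fingers until it met the back stop, at the position expected for a central block. The view afterwards showed it square and within about 1 mm of central.
- **Clamping:** I turned the handle clockwise about 2.1 rad in small steps. The plate met the block at about 1.3–1.4 rad, and I stopped at the first check that showed the tab out, at most 0.12 rad past the pop. I kept the vertical force on the handle within about 4 N.
- **Last checks:** After I let go and moved the arm away, the scene camera still showed the tab out. The top-view tab check was muddied by shadows by then. The picture comparison showed no clear movement of the other things, but arm shadows made that check coarse too.
- **Disagreements:** The cameras and the arm's own position reading differed by about 3–4 mm sideways, so I went by the images. I also gripped the handle about 5 mm off its centre. That gave up to about 10 N of sideways force early in the turn until I corrected for it.

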